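# Part a press-fit casting mould with a double-ended wedge

### The job

Take the yellow wedge from its cork mat and part the two-piece casting mould evenly: work the wedge into the pry slots at its two ends in turn, a little at a time, until the teal cover stands about 6 mm up off the grey lower half at both ends. Don't let one end get more than about 3 mm ahead of the other, feel for the ledge and don't force the wedge, and touch the cover with nothing but the wedge. Then lay the wedge flat on its mat again, leaving the cover standing open and the things around it alone.

Things in the scene. Friction and masses are not known exactly. Their poses are not given: they have to be found in the camera images.
- board: Plywood board 170 x 200 x 12 mm, screwed to the bench; the mould stands centred on it. Origin: centre of its underside; x away from the robot, y to the left. The mould: grey lower half 96 (x) x 152 (y) x 34 mm on rubber packing, with a teal cover 96 x 120 x 26 mm, 0.3 kg, pressed on. The packing is 2 to 20 mm thick, so the seam is 48 to 66 mm above the bench: it was not measured, feel for it.
- left_end (a point): Point on the board's top straight below the cover's left (+y) end face, 60 mm from the centre. The lower half sticks out 16 mm beyond it as a flat ledge at seam height. In the end face, under a white mark (cover_left_end), is the pry slot, its floor level with the ledge: 26 mm wide (x), centred, 2.8 mm high, 42 mm deep.
- right_end (a point): The same on the right (-y) end (cover_right_end), with equal ledge and slot. The cover sits on four dowel pins (x +-34, y +-45 mm) in bushings that grip it: an end starts to rise at 8 to 16 N and stays where it is left, save about 1 mm lost as the wedge comes out; raising one end can let the other sink by about an eighth of that. Over 28 N between wedge and mould does harm.
- wedge_mid (a point): Double-ended parting wedge, its centre, 17 mm above its flat sole; lies along its own y, 152 mm over all. Wooden grip in the middle 20 (x) x 40 (y) x 34 mm high, to be pinched across its x. At each y end a slick yellow blade 18 mm wide, 56 mm long, flat below, 2.4 mm thick at the tip, rising to 13.6 mm at the grip: each mm pushed in lifts 0.2 mm once its tip is 2 mm inside the slot.
- wedge: The same wedge, 90 g; origin at the middle of its flat sole, z up. Its two ends are alike: the end that points at the mould serves on either side, without turning it round.
- mat_top (a point): Centre of the top face of the fixed cork mat, 130 (x) x 200 (y) x 4 mm, on which the wedge lies and to which it goes back, left or right of the mould.
- twine: Cone of brown twine, 68 mm across, 94 mm tall, upright, on the side opposite the mat; leave alone. Origin under its centre.
- glue: White glue bottle with a green label, 48 mm across, 150 mm tall, beyond the mould; leave alone. Origin under its centre.
- wire: Spool of gold wire, 36 mm across, 56 mm tall, beyond the mould; leave alone. Origin under its centre.
- tape: Pink roll of tape, 64 mm across, 18 mm tall, lying flat beyond the mould; leave alone. Origin under its centre.
There are look-alikes about, which are no part of the job. Leave any pink look-alike of the wedge alone. Of the things that look like the part that bears mat_top, the larger one is meant.

How it is judged (in metres and radians):
On the way, in this order (a step that is already met when the one before it is completed fails the run):
1. one end of the cover has been started with the wedge (distance of any of cover_left_end, cover_right_end from where it was at the start of the episode above 0.0015 m and contact force between wedge and cover above 1 N), for 0.05 s.
2. both ends of the cover stand at least 4 mm up (distance of each of cover_left_end, cover_right_end from where it was at the start of the episode above 0.004 m), for 0.1 s.
At the end, for the whole second after the job is handed in: Both ends of the cover stand 4 to 8.5 mm above where they started and it is level within 0.025 rad; the wedge lies sole down, at rest, on the cork mat with its centre within 45 mm of the mat's centre (all of step 2 and distance of each of cover_left_end, cover_right_end from where it was at the start of the episode below 0.0085 m and angle between cover's own z axis and vertical below 0.025 rad and horizontal distance between wedge_mid and mat_top below 0.045 m and angle between wedge_mid's own z axis and vertical below 0.1 rad and z of wedge_mid in the frame of mat_top below 0.021 m and linear speed of wedge below 0.02 m/s); the robot touches nothing.
It fails at once if the cover is cocked, one end more than 4.3 mm ahead of the other (angle between cover's own z axis and vertical above 0.036 rad).
It fails at once if the wedge is forced against the cover (contact force between wedge and cover above 28 N).
It fails at once if the wedge is forced against the lower half (contact force between wedge and mould above 28 N).
It fails at once if the robot touches the cover (contact force between any of the fingers, the arm and cover above 1 N).
It fails at once if a bystander is disturbed (distance of any of twine, glue, wire, tape from where it was at the start of the episode above 0.02 m).
It also fails if it takes over 72 s, if anything falls off the work surface, if the arm or the gripper's body presses on something with over 40 N, if the wrist force passes 120 N, or if a joint passes its speed limit or range.

### The arm

A 7-joint arm with a two-finger parallel gripper is mounted at the origin on the work surface. World frame = base frame: x ahead of the robot, y to its left, z up, the work surface at z = 0. Lengths are in mm, angles in rad, forces in N, time in s.
With the tool pointing down it reaches from about 400 to 850 mm from the base axis. Payload 6.9 kg.
Tool frame: the origin (TCP) lies on the centre line of the jaws, within the pads' length; the fingertips stand 8 mm ahead of it and the grasp point (between the pads) lies 11 mm behind it; z points along the fingers, y is the line along which they close (so a half turn about z gives the same grasp; the last joint's range is limited). The gripper opens to 85 mm and grips with 20 to 120 N. Pads are 22 mm wide; open, the fingers measure 114 mm over their backs; the gripper's body (76 mm by 85 mm) begins 54 mm behind the grasp point. The pads swing forward as they close: fully open they stand 13 mm farther back than shut.
Start: joints at [-1.159, 0.507, -0.238, 1.5, 0.126, 1.149, -0.155], TCP at [188.774, 595.797, 202.375] pointing down, gripper open.
Joint ranges: [-3.08, 3.08], [-0.24, 2.05], [-1.43, 1.35], [0, 2.5], [-1.52, 4.66], [0.17, 1.96], [-2.89, 2.89]. Speed limits (rad/s): [2.39, 2.39, 3.14, 3.14, 3.14, 3.14, 3.14].

### API

Orientations are given as a unit quaternion [w, x, y, z].
In Python, from workcell import r gives the robot as it stands. Calls block until the motion is done:
- r.reach(position, orientation): joint-space move of the TCP to a pose.
- r.line_to(position, rotation=None, speed=150, until_force=None): straight line of the TCP; rotation=None keeps the orientation; speed is the mean speed in mm/s. With until_force (N) it stops when the force on the tool has changed by that much, and returns True; else False.
- r.move_j(angles): joint-space move.
- r.move_gripper(opening): opening from 0.0 (shut) to 1.0 (fully open); the grip force is fixed at half the most; returns when the fingers have stopped.
- r.sleep(seconds).
- r.inverse_kinematics(position, orientation): joint angles nearest the present ones, or None.
- r.grab_frame(name): name is "side" or "top"; returns the picture (420x560x3 uint8, red, green, blue); there is no depth.
- r.camera_info(name): a dict with "K" (3x3 intrinsics, pixels), "k1" (the pictures are not rectified: a ray, as slopes to the right and down, at radius r is drawn at 1 + k1 r^2 times it, then the intrinsics apply), "xyz" and "rotation" of the camera in the world. Camera axes: x right, y up, looking along -z (the intrinsics and any distortion apply to the point x, -y, -z); pixel columns grow to the right and rows downward; lengths in mm; the calibration is good to about 2 mm. A picture is of the moment at which its call begins. camera_info takes no time and is no camera call.
A pose or a line that the arm cannot do raises r.Unreachable and nothing moves.
- r.finish_job(): hands the job in; it is judged then, once.
Readings, each from a call of its own:
- r.current_clock(): time.
- r.current_joints(): joint angles.
- r.current_joint_velocities(): joint speeds.
- r.current_joint_torque(): joint torques, N m.
- r.current_ee_pos(): TCP position.
- r.current_ee_rot(): TCP orientation.
- r.current_ft_force(): force on the tool from outside, world axes, zero at the start.
- r.current_torque(): the same for the moment, N m.
- r.current_finger_gap(): opening from 0.0 (shut) to 1.0 (fully open).
- r.current_grasp_force(): force on a finger pad.
Only numpy, scipy, OpenCV 4.12 (cv2) and the standard library are available. Lean on these libraries where they do the work, as an engineer would, in place of code of your own. Each camera call takes 0.05 s, during which the arm holds its last target. There are 200 camera calls.

## Working session

There is one attempt and no reset: what is moved stays moved. The work goes in short steps, each a Python script; the robot and the scene stay as the last script left them, time stands still between calls to the robot, and variables do not carry over. Pictures are saved under pics/ and viewed, at most 10 in all, crops included, and the job is handed in when it is done.

```bash
mkdir -p pics; ls; python3 - <<'E'
from workcell import r
import cv2
for n in("side","top"):
    cv2.imwrite(f"pics/{n}0.png",r.grab_frame(n)[:,:,::-1]); print(n,r.camera_info(n))
print(r.current_ee_pos(),r.current_ee_rot(),r.current_clock(),r.current_ft_force())
E
```

```text
pics
side {'K': array([[464.03583158,   0.        , 277.74847472],
       [  0.        , 464.03583158, 209.38366879],
       [  0.        ,   0.        ,   1.        ]]), 'k1': -0.09037632405372988, 'xyz': array([ -245.36953821, -1015.73454512,   740.76819556]), 'rotation': array([ 0.80643225,  0.47281004, -0.17232183, -0.31052034])}
top {'K': array([[478.26497667,   0.        , 282.4235542 ],
       [  0.        , 478.26497667, 206.12904471],
       [  0.        ,   0.        ,   1.        ]]), 'k1': 0.01714615691439647, 'xyz': array([ 337.99613205,  -85.35643491, 1249.00692197]), 'rotation': array([-0.69336328, -0.06875771,  0.0519763 ,  0.71541471])}
[188.68098469 595.31871197 201.59425084] [-1.15645439e-04  1.52802951e-01  9.88256337e-01 -8.10571662e-04] 0.1 [ 0.37506971  0.19992516 -0.42136662]
```

View pics/top0.png

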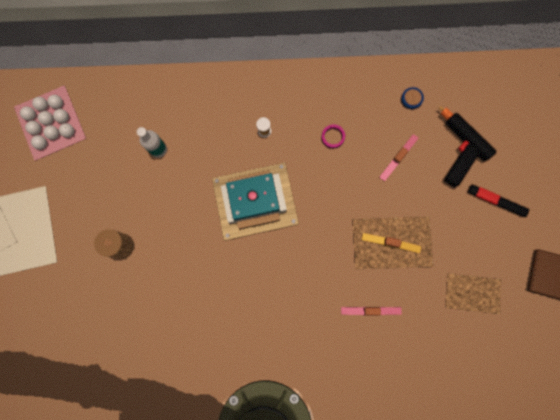

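View pics/side0.png

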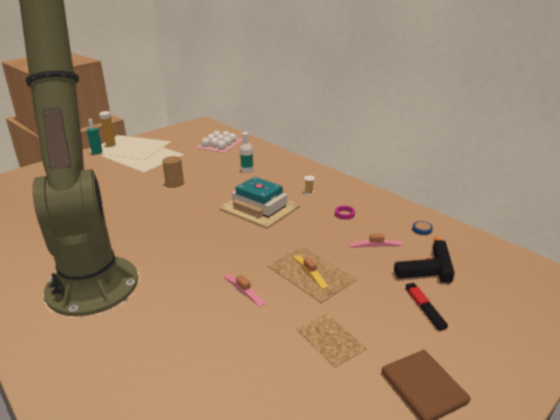

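Top view: board with the mould at (255,202), cork mat (large) at (393,243) with the yellow wedge at (392,243), twine at (108,243), glue at (152,142). The side view agrees. I'll enlarge both regions next.

```bash
cat > h.py <<'E'
import numpy as np, cv2
from scipy.spatial.transform import Rotation as R
def cam(i):
    q=i["rotation"]; M=R.from_quat([q[1],q[2],q[3],q[0]]).as_matrix()@np.diag([1,-1,-1])
    D=np.array([i["k1"],0,0,0,0.]); return i["K"],D,M,np.array(i["xyz"])
def back(i,uv,z):
    K,D,M,c=cam(i); p=cv2.undistortPoints(np.array(uv,float).reshape(-1,1,2),K,D)[:,0]
    d=np.c_[p,np.ones(len(p))]@M.T; return c+d*((z-c[2])/d[:,2])[:,None]
def proj(i,P):
    K,D,M,c=cam(i); return cv2.projectPoints(np.array(P,float).reshape(-1,1,3),cv2.Rodrigues(M.T)[0],-M.T@c,K,D)[0][:,0]
E
python3 - <<'E'
from workcell import r
from h import *
t=cv2.imread("pics/top0.png");s=cv2.imread("pics/side0.png")
f=lambda a,x,y,w,h,k:cv2.resize(a[y:y+h,x:x+w],None,fx=k,fy=k,interpolation=cv2.INTER_CUBIC)
cv2.imwrite("pics/crop.png",np.vstack([np.hstack([f(t,205,155,100,75,4),f(t,343,205,100,75,4)]),np.hstack([f(s,210,165,100,75,4),f(s,262,240,100,75,4)])]))
i=r.camera_info("top")
hsv=cv2.cvtColor(t,cv2.COLOR_BGR2HSV)
def comp(lo,hi,box):
    m=cv2.inRange(hsv,lo,hi); x,y,w,h=box; o=np.zeros_like(m);o[y:y+h,x:x+w]=m[y:y+h,x:x+w];return o
y=comp((18,170,140),(32,255,255),(350,225,85,40))
p=cv2.findNonZero(y)[:,0].astype(float); print("yellow",len(p))
rc=cv2.minAreaRect(p.astype(np.float32)); print(rc)
q=back(i,p,8.);c=cv2.minAreaRect(q[:,:2].astype(np.float32));print("wedge",c)
tl=comp((80,80,30),(100,255,255),(205,155,100,75))
n,l,st,_=cv2.connectedComponentsWithStats(tl);k=1+st[1:,4].argmax()
p=np.argwhere(l==k)[:,::-1].astype(float)
for z in(75,83,92): print("cover",z,cv2.minAreaRect(back(i,p,z)[:,:2].astype(np.float32)))
print("board,mat,twine,glue",back(i,[[255,202]],12),back(i,[[393,243]],4),back(i,[[108,243]],94),back(i,[[145,130]],150))
E
```

```text
yellow 267
((390.98687744140625, 242.5557403564453), (58.97762680053711, 6.928439617156982), 13.240518569946289)
wedge ((447.9874572753906, -336.0885925292969), (150.16615295410156, 18.007720947265625), 74.79071044921875)
cover 75 ((568.2669677734375, 14.208229064941406), (96.0181655883789, 115.23347473144531), 10.577994346618652)
cover 83 ((566.6978759765625, 13.529769897460938), (95.36384582519531, 114.44823455810547), 10.5780029296875)
cover 92 ((564.9325561523438, 12.766517639160156), (94.62776947021484, 113.56486511230469), 10.578001976013184)
board,mat,twine,glue [[565.4874524   12.86368973  12.        ]] [[ 446.95937025 -342.29950391    4.        ]] [[460.98373112 366.87091988  94.        ]] [[725.60398156 264.13811622 150.        ]]
```

View pics/crop.png

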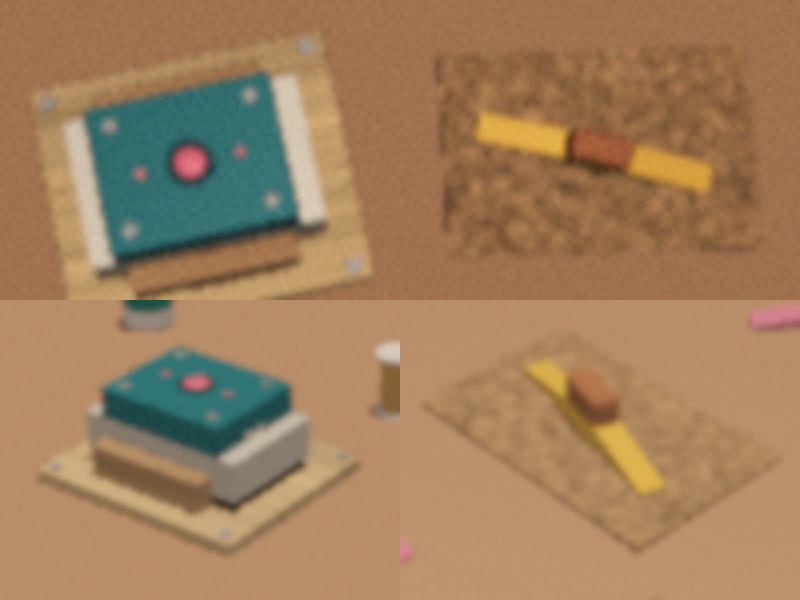

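Crops: the cover's pins show in both views, the grey ledges show white at its left and right ends, and a brown block sits against the near side. The wedge's grip is at top px (393,242). I'll triangulate the cover and check IK.

```bash
cat >> h.py <<'E'
def quat(yaw,s=1):   # tool down, tool y along s * (object x axis at yaw)
    y=s*np.array([np.cos(yaw),np.sin(yaw),0]); z=np.array([0,0,-1.]); x=np.cross(y,z)
    q=R.from_matrix(np.c_[x,y,z]).as_quat(); return [q[3],q[0],q[1],q[2]]
E
python3 - <<'E'
from workcell import r
from h import *
from scipy.optimize import least_squares
I={n:r.camera_info(n) for n in("top","side")}
u=lambda c,x,y,oy=0:(np.array(c,float)-[0,oy]+.5)/4-.5+[x,y]
pt=u([[109,126],[249,95],[272,200],[130,231]],205,155); ps=u([[180,353],[265,381],[212,416],[124,384]],210,165,300)
# order top: far-left, far-right, near-right, near-left ; side: far-left(180,353), far-right(265,381), near-right(212,416), near-left(124,384)
L=np.array([[34,45],[34,-45],[-34,-45],[-34,45]])
def f(p,full=False):
    c,s=np.cos(p[3]),np.sin(p[3]); P=np.c_[L@np.array([[c,s],[-s,c]])+p[:2],np.full(4,p[2])]
    return np.r_[(proj(I["top"],P)-pt).ravel(),(proj(I["side"],P)-ps).ravel()]
o=least_squares(f,[566,13,83,.18]);print("cover",o.x,np.degrees(o.x[3]));print(o.fun.round(1))
# screws on the board, top only, z=12
sc=u([[47,103],[305,46],[354,265]],205,155); b=back(I["top"],sc,12.);print("screws mid(diag)",(b[0]+b[2])/2,b.round(1))
print("grip top from side",back(I["side"],u([[590,385]],262-100,240,300),38.), "proj", proj(I["side"],[[448,-336,38]]))
wy=np.radians(-15.2);my=o.x[3];c=o.x[:2];d=np.array([-np.sin(my),np.cos(my)])
for s in(1,-1):
    for nm,p,yw in(("pick",[448,-336,15],wy),("pickhi",[448,-336,120],wy),("R",[*(c-d*150),60],my),("Rhi",[*(c-d*150),180],my),("L",[*(c+d*150),60],my),("Lin",[*(c+d*95),60],my),("over",[*c,220],my)):
        j=r.inverse_kinematics(p,quat(yw,s)); print(s,nm,None if j is None else np.round(j,2))
E
```

```text
cover [5.70177087e+02 1.33341568e+01 8.46227440e+01 1.86170981e-01] 10.666811456299437
[ 0.1 -0.4  0.3 -0.3  0.3 -0.4  0.2 -0.4 -0.7  0.2 -0.2  0.4 -0.6 -0.2
 -0.6  0. ]
screws mid(diag) [569.72419833  14.37257486  12.        ] [[627.4 114.5  12. ]
 [660.3 -58.   12. ]
 [512.1 -85.8  12. ]]
grip top from side [[ 449.5986305  -337.48075194   38.        ]] proj [[308.27515649 260.87639656]]
1 pick [ 0.29  0.68  0.5   1.9  -0.5   0.69  0.82]
1 pickhi [ 0.2   0.56  0.63  1.8  -0.4   0.92  0.74]
1 R [ 0.01  0.64  0.27  1.72 -0.22  0.81  0.57]
1 Rhi [-0.06  0.53  0.4   1.57 -0.22  1.08  0.58]
1 L [-0.42  0.57  0.13  1.84 -0.11  0.73 -0.04]
1 Lin [-0.34  0.57  0.17  1.85 -0.14  0.73  0.09]
1 over [-0.29  0.42  0.33  1.63 -0.15  1.12  0.27]
-1 pick [-0.01  0.95  1.15  1.9  -1.03  1.04 -1.8 ]
-1 pickhi [-0.04  0.76  1.15  1.8  -0.77  1.12 -2.02]
-1 R [-0.4   0.92  1.15  1.72 -0.93  1.15 -1.92]
-1 Rhi [-0.41  0.75  1.15  1.58 -0.71  1.28 -2.11]
-1 L [ 0.08  0.63 -0.65  1.84  0.5   0.84  2.5 ]
-1 Lin [ 0.17  0.63 -0.64  1.85  0.49  0.83  2.61]
-1 over [-0.71  0.64  1.15  1.63 -0.6   1.28 -2.4 ]
```

```bash
cat >> h.py <<'E'
WY=np.radians(-15.2); MY=np.radians(10.6); C=np.array([570,13.8]); DV=np.array([-np.sin(MY),np.cos(MY)]); XV=np.array([np.cos(MY),np.sin(MY)])
def P(side,d,z,dx=0):  # side +1 left/-1 right; d = blade depth past cover face; z = sole height (TCP 11 above)
    return [*(C+side*DV*(60+76-d)+XV*dx),z+11]
E
python3 - <<'E'
from workcell import r
from h import *
p=[448.5,-336.5]
r.reach([*p,130],quat(WY)); print(r.current_clock())
r.line_to([*p,15]); r.move_gripper(0.0); print(r.current_clock(),r.current_finger_gap(),r.current_grasp_force(),r.current_ee_pos())
r.line_to([*p,70]); print(r.current_ft_force())
r.reach(P(-1,-30,85),quat(MY)); print(r.current_clock(),r.current_ee_pos(),P(-1,-30,85),r.current_ft_force(),r.current_torque())
t=r.grab_frame("top")[:,:,::-1];s=r.grab_frame("side")[:,:,::-1]
f=lambda a,x,y,w,h,k:cv2.resize(a[y:y+h,x:x+w],None,fx=k,fy=k,interpolation=cv2.INTER_CUBIC)
cv2.imwrite("pics/app.png",np.hstack([f(t,220,150,133,150,3),f(s,220,140,133,150,3)]))
E
```

```text
3.4833
5.1667 -0.0010523764827031767 0.0 [ 448.45567024 -336.47356442   14.95599048]
[-0.10219683  0.0385474  -0.29985297]
6.6417 [ 599.05421649 -151.68916545   95.61585147] [np.float64(600.5359242017115), np.float64(-149.367267958826), 96] [-1.03166851 -0.01975609  0.0259454 ] [-0.02441023 -0.0041321   0.00021457]
```

View pics/app.png

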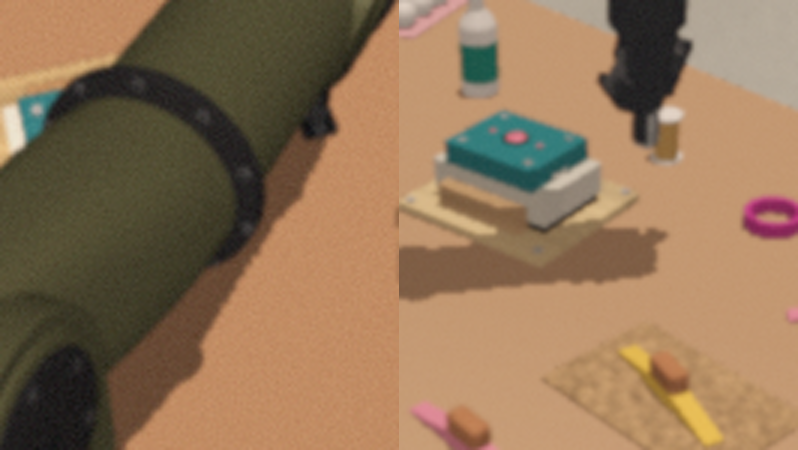

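The gripper shut on nothing: the wedge is still on its mat at side px (310,265), and the fingertips show at side px (302,187). I'll compare that with where the TCP should project.

```bash
python3 - <<'E'
from workcell import r
from h import *
I=r.camera_info("side");p=np.array(r.current_ee_pos());print(p,proj(I,[p,p-[0,0,8],[599,-152,85]]),proj(r.camera_info("top"),[p]))
print(r.current_ee_rot(),quat(MY),r.current_joints())
r.reach([448.5,-336.5,100],quat(WY)); r.move_gripper(1.0)
p=np.array(r.current_ee_pos());print(p,r.current_finger_gap(),proj(I,[p,p-[0,0,8],[448.5,-336.5,38]]),r.current_clock())
s=r.grab_frame("side")[:,:,::-1];t=r.grab_frame("top")[:,:,::-1]
f=lambda a,x,y,w,h,k:cv2.resize(a[y:y+h,x:x+w],None,fx=k,fy=k,interpolation=cv2.INTER_CUBIC)
cv2.imwrite("pics/chk.png",np.hstack([f(s,240,160,133,150,3),f(t,330,160,133,150,3)]))
E
```

```text
[ 599.08494065 -152.26752452   95.91685817] [[300.97092193 197.35094753]
 [300.94706756 199.73950024]
 [300.8547744  200.58494183]] [[318.77706403 180.29819159]]
[ 6.84699730e-05  6.40561941e-01  7.67906097e-01 -7.88281346e-04] [np.float64(0.0), np.float64(0.6387678175155977), np.float64(0.7693995550468951), np.float64(0.0)] [-0.09463925  0.64233861  0.51019826  1.6668725  -0.37137533  0.93090478
  0.73557269]
[ 448.46073104 -336.5294877   100.00330788] 0.9967550030343624 [[308.99433873 240.70372568]
 [308.93605783 243.37071261]
 [308.55110604 260.88215689]] 8.475
```

View pics/chk.png

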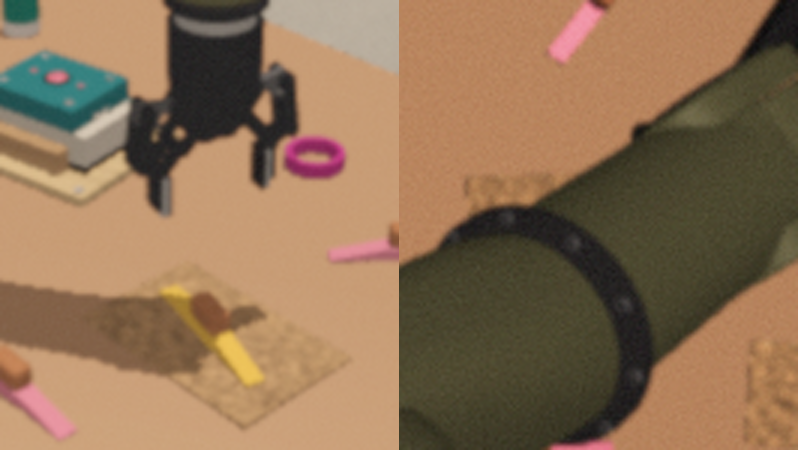

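Side view: the open fingertips show at px (293,231) and (327,222), about 12 px above where the reported TCP puts them. That is roughly 40 mm too high, or displaced away from the camera. I'll go down to z=15, look, and feel for the mat.

```bash
python3 - <<'E'
from workcell import r
from h import *
I=r.camera_info("side")
r.line_to([448.5,-336.5,15]);s=r.grab_frame("side")[:,:,::-1]
print(r.current_ft_force(),r.current_clock())
print(r.line_to([448.5,-336.5,-30],speed=25,until_force=3),r.current_ee_pos(),r.current_ft_force(),r.current_clock())
s2=r.grab_frame("side")[:,:,::-1]
f=lambda a,x,y,w,h,k:cv2.resize(a[y:y+h,x:x+w],None,fx=k,fy=k,interpolation=cv2.INTER_CUBIC)
cv2.imwrite("pics/chk2.png",np.hstack([f(s,250,190,100,120,4),f(s2,250,190,100,120,4)]))
E
```

```text
[ 0.15640665 -0.93762459 -0.09110426] 9.3417
False [ 448.58170116 -336.5451422   -29.87869427] [-0.26363701  0.19960762 -0.57903051] 11.2917
```

View pics/chk2.png

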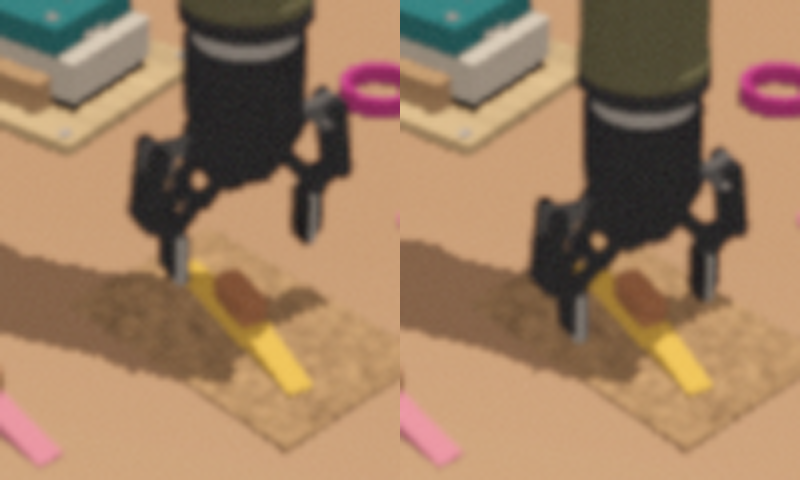

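At reported z=-30 the fingers straddle the wedge, with tips at px (294,275) and (327,265), roughly 10 mm above the mat and not touching. So the real tool sits about 38 mm higher than reported. I'll feel for the mat to calibrate that offset, then grip.

```bash
python3 - <<'E'
from workcell import r
p=[448.5,-336.5]
t=r.line_to([*p,-60],speed=25,until_force=3);e=r.current_ee_pos();print(t,e,r.current_ft_force(),r.current_clock())
if t:
    z=e[2]+13+3   # shut tips then ~3 mm above the mat
    r.line_to([*p,z],speed=60); r.move_gripper(0.0); print(r.current_ee_pos(),r.current_finger_gap(),r.current_grasp_force(),r.current_ft_force(),r.current_clock())
E
```

```text
True [ 448.58402027 -336.53545634  -37.97151289] [-0.29866882  1.13235561  8.59492727] 11.8917
[ 448.49910207 -336.57761478  -21.94750994] 0.2299370947107655 59.073954820632935 [-0.00427306 -0.42497414  0.92204751] 12.9333
```

Gripped (gap 19.5 mm). The sole is 26 mm above the reported TCP z. Next I lift, go to the right end and check the alignment.

```bash
sed -i 's/,z+11\]/,z-26]/' h.py; python3 - <<'E'
from workcell import r
from h import *
p=[448.5,-336.5]
r.line_to([*p,45]); print(r.current_ft_force())
r.reach(P(-1,-25,85),quat(MY)); r.line_to(P(-1,-12,70),speed=60);r.sleep(.2); e=r.current_ee_pos(); print(e,P(-1,-12,70),r.current_ft_force(),r.current_clock(),r.current_finger_gap())
I=r.camera_info("side"); s=r.grab_frame("side")[:,:,::-1]
c=np.array([e[0],e[1]]);z=e[2]+26
k=8;x0,y0=245,165
im=cv2.resize(s[y0:y0+75,x0:x0+100],None,fx=k,fy=k,interpolation=cv2.INTER_CUBIC)
def dr(Q,col):
    u=(proj(I,Q)-[x0,y0]+.5)*k
    cv2.polylines(im,[u.round().astype(int)],True,col,1)
B=lambda a,b,h:[*(c+XV*a+DV*b),z+h]
dr([B(-9,20,0),B(9,20,0),B(9,76,0),B(-9,76,0)],(0,0,255)); dr([B(-9,-20,0),B(9,-20,0),B(9,-76,0),B(-9,-76,0)],(0,0,255))
M=lambda a,b,h:[*(C+XV*a+DV*b),h]
dr([M(-48,-60,84.6),M(48,-60,84.6),M(48,60,84.6),M(-48,60,84.6)],(255,0,255)); dr([M(-48,-76,58.6),M(48,-76,58.6),M(48,-60,58.6),M(-48,-60,58.6)],(0,255,0)); dr([M(-13,-60,58.6),M(13,-60,58.6),M(13,-60,61.4),M(-13,-60,61.4)],(255,255,0))
cv2.imwrite("pics/al.png",im)
E
```

```text
[-0.47313124  0.32677721 -1.50689004]
[ 597.37729987 -132.01315552   44.2498771 ] [np.float64(597.2247998906826), np.float64(-131.674431674134), 44] [-0.26646643  0.392764   -0.80190019] 15.1833 0.22249421132077576
```

View pics/al.png

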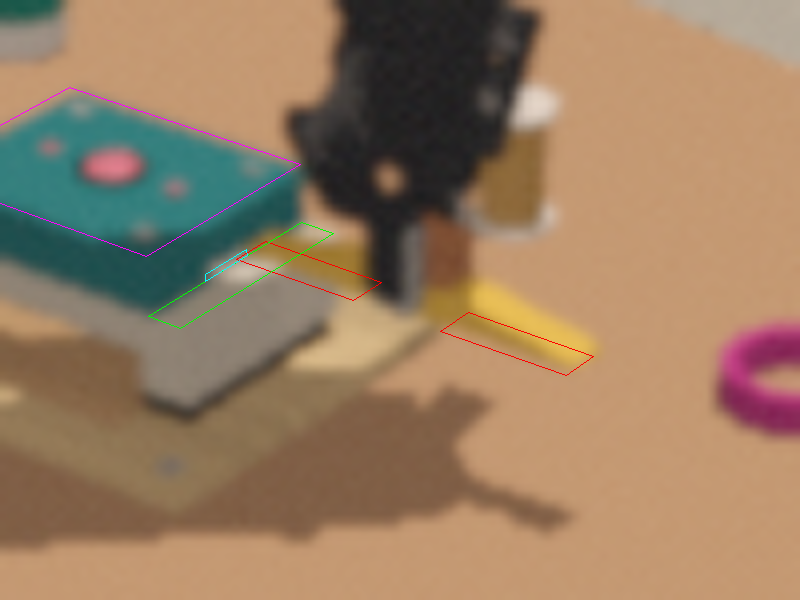

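The overlay agrees with the picture to about 1 px for the cover and about 1.5 px for the wedge, whose near blade tip is at px (278,195) in the full frame, just outside the right end face. I'll feel for the ledge.

```bash
python3 - <<'E'
from workcell import r
from h import *
n=lambda v:np.round(v,2)
r.line_to(P(-1,-7,68),speed=40); 
t=r.line_to(P(-1,-7,46),speed=10,until_force=2.5);e=r.current_ee_pos();print(t,"sole z",e[2]+26,n(e),n(r.current_ft_force()),r.current_clock())
r.sleep(.15);print(n(r.current_ft_force()),n(r.current_torque()))
E
```

```text
True sole z 55.12617983533162 [ 596.31 -126.8    29.13] [-0.46 -0.44  5.36] 16.8083
[ 0.4  -0.37  4.88] [ 0.28  0.03 -0.03]
```

```bash
python3 - <<'E'
from workcell import r
from h import *
n=lambda v:np.round(v,2)
z0=r.current_ee_pos()[2]+26
for dz in(.25,.4):
    r.line_to(P(-1,-7,z0+dz),speed=20); r.sleep(.1); print(dz,n(r.current_ee_pos()[2]+26),n(r.current_ft_force()))
    if r.current_ft_force()[2]<2.2: break
z=z0+dz
for tgt in(-3,-1,1,2,3,4,5,6):
    t=r.line_to(P(-1,tgt,z),speed=20,until_force=8);f=np.array(r.current_ft_force());e=r.current_ee_pos()
    print(tgt,t,n(60+76+(np.array(e[:2])-C)@DV),n((np.array(e[:2])-C)@XV),n(e[2]+26),"along",n(f[:2]@DV),"x",n(f[:2]@XV),"z",n(f[2]))
    if t: break
print(z,r.current_clock())
E
```

```text
0.25 55.36 [1.25 0.16 1.4 ]
-3 False -2.43 0.01 55.33 along -0.16 x -0.24 z 1.27
-1 False -0.66 0.03 55.33 along 0.15 x -0.96 z 1.26
1 False 1.22 0.02 55.4 along -0.06 x -0.56 z 0.37
2 False 2.02 0.0 55.35 along -0.93 x -0.3 z 1.01
3 False 3.04 0.01 55.39 along -0.04 x 0.8 z 2.25
4 False 3.7 0.03 55.45 along -1.7 x -0.23 z 1.34
5 False 4.33 0.06 55.51 along -3.09 x -0.29 z 1.41
6 False 5.0 0.04 55.55 along -4.49 x -0.96 z 1.68
55.37517032165967 19.4083
```

```bash
cat >> h.py <<'E'
n=lambda v:np.round(v,2)
def st(r,side,tgt,t=None):
    f=np.array(r.current_ft_force());e=np.array(r.current_ee_pos());d=60+76-side*(e[:2]-C)@DV
    print(tgt,t,"d",n(d),"x",n((e[:2]-C)@XV),"z",n(e[2]+26),"out",n(side*f[:2]@DV),"fx",n(f[:2]@XV),"fz",n(f[2]),n(r.current_torque()),round(r.current_clock(),2),flush=True)
    return d,side*f[:2]@DV
E
python3 - <<'E'
from workcell import r
from h import *
for tgt in(7,8,9,10,12):
    t=r.line_to(P(-1,tgt,55.4),speed=20,until_force=6); d,f=st(r,-1,tgt,t)
    if t or f>11: break
E
```

```text
7 False d 5.41 x 0.08 z 55.64 out 4.91 fx -0.68 fz 1.49 [-1.23 -0.29 -0.02] 19.66
8 False d 5.76 x 0.05 z 55.72 out 7.65 fx 0.21 fz 1.07 [-1.49 -0.32 -0.02] 19.91
9 False d 6.4 x 0.07 z 55.77 out 8.14 fx 0.31 fz 0.38 [-1.66 -0.39  0.  ] 20.16
10 False d 7.26 x 0.09 z 55.79 out 9.13 fx 0.23 fz 1.15 [-1.78 -0.35 -0.01] 20.41
12 False d 9.36 x 0.02 z 55.75 out 8.5 fx -0.09 fz 0.43 [-1.68 -0.32 -0.02] 20.66
```

```bash
cat >> h.py <<'E'
def push(r,side,d,z,lag=2.6):   # push until actual depth d
    d0=None
    t=r.line_to(P(side,d+lag,z),speed=22,until_force=9); return st(r,side,d,t)
def out(r,side,z,to=-12):
    r.line_to(P(side,to,z+.4),speed=90)
def approach(r,side,z=55.4,cross=True):
    if cross:
        r.line_to(P(-side,-25,120),speed=180); r.line_to(P(side,-25,120),speed=260)
    r.line_to(P(side,-8,z+6),speed=150)
def feel(r,side,z=55.4):
    t=r.line_to(P(side,-8,z-6),speed=12,until_force=2.5); zl=r.current_ee_pos()[2]+26+.25
    r.line_to(P(side,-7,zl),speed=20); st(r,side,"ledge",t); return t,zl
E
python3 - <<'E'
from workcell import r
from h import *
d,f=push(r,-1,16.3,55.4)
if f<14:
    out(r,-1,55.4); approach(r,1); print(r.current_clock())
    t,z=feel(r,1,55.4)
    if t:
        t=r.line_to(P(1,9,z),speed=18,until_force=3); st(r,1,"onset",t)
E
```

```text
16.3 False d 16.57 x 0.04 z 55.67 out 7.65 fx 0.1 fz 1.26 [-1.58 -0.39 -0.01] 21.12
24.0833
ledge True d -6.75 x -0.01 z 54.94 out 0.59 fx 0.67 fz 0.38 [-0.15 -0.08 -0.01] 24.96
onset True d 1.93 x -0.0 z 54.93 out -0.98 fx -0.07 fz 3.77 [-0.41 -0.11  0.01] 25.52
```

```bash
python3 - <<'E'
from workcell import r
from h import *
for tgt in(3,4.5,6,8,10):
    t=r.line_to(P(1,tgt,55.0),speed=20,until_force=6); d,f=st(r,1,tgt,t)
    if t or f>12: break
E
```

```text
3 True d 2.09 x -0.03 z 55.05 out 0.29 fx -0.74 fz 3.98 [-0.12 -0.02 -0.06] 25.73
```

```bash
python3 - <<'E'
from workcell import r
from h import *
r.sleep(.1); st(r,1,"rest")
for tgt in(3,4.5,6,8,10):
    t=r.line_to(P(1,tgt,55.1),speed=20,until_force=9); d,f=st(r,1,tgt,t)
    if t or f>12: break
E
```

```text
rest None d 2.07 x -0.07 z 55.05 out 0.15 fx -0.18 fz 4.67 [-0.21 -0.05 -0.01] 25.83
3 False d 2.09 x -0.07 z 55.14 out 3.49 fx -0.46 fz 4.73 [ 0.51  0.21 -0.06] 26.08
4.5 False d 2.49 x -0.04 z 55.17 out 6.51 fx -0.34 fz 5.34 [ 1.1   0.33 -0.06] 26.33
6 False d 3.21 x 0.13 z 55.25 out 8.74 fx -0.25 fz 6.91 [1.4  0.34 0.  ] 26.58
8 False d 4.93 x 0.26 z 55.29 out 8.97 fx -0.86 fz 6.33 [ 1.63  0.26 -0.02] 26.83
10 False d 6.8 x 0.34 z 55.28 out 9.85 fx -0.18 fz 6.61 [ 1.71  0.24 -0.01] 27.08
```

```bash
python3 - <<'E'
from workcell import r
from h import *
r.line_to(P(1,10,55.4),speed=20); st(r,1,"relief")
d,f=push(r,1,19.5,55.4,3)
if f<14:
    out(r,1,55.3); approach(r,-1)
    t,z=feel(r,-1)
    if t:
        t=r.line_to(P(-1,9,z+.1),speed=20,until_force=9); st(r,-1,9,t)
        if not t: t=r.line_to(P(-1,14,z+.1),speed=20,until_force=9); st(r,-1,14,t)
E
```

```text
relief None d 6.99 x 0.24 z 55.39 out 8.64 fx 0.35 fz 4.41 [1.65 0.16 0.05] 27.33
19.5 False d 19.71 x 0.06 z 55.37 out 8.77 fx 0.47 fz 4.25 [1.6  0.26 0.06] 28.05
ledge True d -6.89 x 0.1 z 55.35 out 0.49 fx 0.82 fz 1.01 [ 0.22 -0.02 -0.09] 31.92
9 False d 9.38 x -0.03 z 55.39 out 0.04 fx -0.37 fz 0.75 [ 0.26 -0.04  0.01] 32.87
14 False d 13.29 x 0.01 z 55.57 out 3.35 fx -0.18 fz 0.42 [-0.65 -0.19  0.01] 33.27
```

```bash
python3 - <<'E'
from workcell import r
from h import *
d,f=push(r,-1,28,55.45)
if f<14:
    out(r,-1,55.4); approach(r,1,55.0)
    t,z=feel(r,1,55.0)
    if t:
        z+=.15
        for tgt in(7,10,12,14,16,18):
            t=r.line_to(P(1,tgt,z),speed=25,until_force=9); d,f=st(r,1,tgt,t)
            if t or f>3: break
E
```

```text
28 False d 28.8 x -0.04 z 55.61 out 6.6 fx -0.03 fz 0.18 [-1.31 -0.28 -0.06] 34.17
ledge True d -6.8 x 0.19 z 55.1 out 0.32 fx 0.28 fz 2.19 [-0.19 -0.1  -0.04] 38.12
7 False d 7.56 x -0.04 z 55.18 out -0.9 fx 0.25 fz 0.92 [-0.31 -0.07 -0.03] 38.83
10 False d 10.23 x 0.06 z 55.21 out -0.46 fx 0.08 fz 0.99 [-0.25 -0.1   0.03] 39.1
12 False d 12.11 x 0.06 z 55.25 out -0.02 fx 0.19 fz 1.29 [-0.19 -0.13  0.04] 39.35
14 False d 14.22 x 0.06 z 55.25 out 0.2 fx 0.61 fz 2.07 [-0.13 -0.07  0.06] 39.6
16 False d 15.71 x 0.05 z 55.28 out 1.71 fx 0.29 fz 3.61 [0.32 0.01 0.01] 39.85
18 False d 16.86 x 0.07 z 55.31 out 5.51 fx 0.46 fz 4.23 [ 0.96  0.1  -0.02] 40.1
```

```bash
python3 - <<'E'
from workcell import r
from h import *
d,f=push(r,1,35.5,55.35)
if f<14:
    out(r,1,55.3); approach(r,-1)
    t,z=feel(r,-1)
    if t:
        z+=.1
        for tgt in(12,17,20,22,24,26):
            t=r.line_to(P(-1,tgt,z),speed=30,until_force=9); d,f=st(r,-1,tgt,t)
            if t or f>3: break
E
```

```text
35.5 False d 35.48 x 0.02 z 55.43 out 9.01 fx -0.86 fz 4.73 [ 1.61  0.25 -0.01] 41.17
ledge True d -6.86 x 0.06 z 55.27 out -0.06 fx -1.06 fz 0.76 [ 0.15  0.   -0.1 ] 45.21
12 False d 12.51 x -0.02 z 55.33 out -1.01 fx 0.13 fz 1.26 [ 0.32  0.01 -0.02] 45.99
17 False d 17.47 x -0.02 z 55.35 out 0.11 fx 0.34 fz 1.17 [ 0.29  0.07 -0.05] 46.31
20 False d 20.38 x 0.04 z 55.41 out 0.78 fx -0.08 fz 0.72 [0.3  0.04 0.02] 46.56
22 False d 22.15 x 0.04 z 55.42 out 0.02 fx 0.36 fz 1.25 [ 0.12 -0.04 -0.03] 46.81
24 False d 23.98 x 0.0 z 55.43 out 0.59 fx -0.28 fz 0.64 [-0.03 -0.05 -0.05] 47.06
26 False d 25.22 x 0.02 z 55.51 out 3.73 fx 0.12 fz 0.76 [-0.72 -0.14 -0.02] 47.31
```

```bash
python3 - <<'E'
from workcell import r
from h import *
d,f=push(r,-1,36.5,55.45)
if f<14 and d>34:
    out(r,-1,55.4,-30); r.line_to(P(-1,-50,85),speed=200)
    p=[448,-339]
    r.reach([*p,20],quat(WY)); print(n(r.current_ee_pos()),r.current_clock())
    r.line_to([*p,-17],speed=100); t=r.line_to([*p,-26],speed=10,until_force=2.5); print(t,n(r.current_ee_pos()),n(r.current_ft_force()))
    if t:
        r.move_gripper(1.0); print(r.current_clock()); r.line_to([*p,70],speed=200)
    I=r.grab_frame("side")[:,:,::-1]; cv2.imwrite("pics/end.png",cv2.resize(I[150:310,200:360],None,fx=3.7,fy=3.7,interpolation=cv2.INTER_CUBIC)); print(r.current_clock(),n(r.current_ft_force()))
E
```

```text
36.5 False d 37.47 x -0.07 z 55.56 out 5.6 fx 0.39 fz -0.12 [-1.19 -0.31 -0.04] 48.05
[ 449.82 -337.27   19.75] 50.225
True [ 448.07 -339.05  -22.  ] [-0.3   0.42  5.08]
51.9833
52.65 [0.46 0.24 0.79]
```

View pics/end.png

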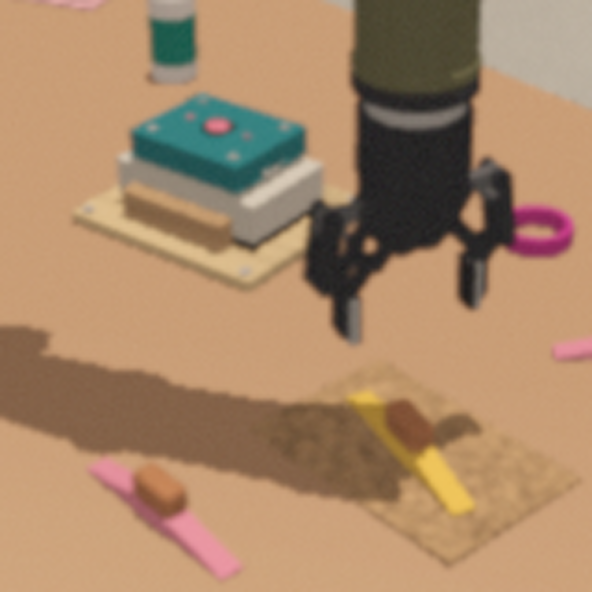

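The wedge lies flat on its mat (crop px (410,440)). The cover stands raised, and the gripper is clear of everything. Handing in.

```bash
python3 -c "
from workcell import r
print(r.finish_job())"
```

```text
the job is handed in; nothing more can be done
None
```

The job is handed in at about 53 s, with no verdict returned: the cover stands an estimated 5 to 6 mm up at both ends (judged from wedge depth and where it touched, not measured directly), and the wedge lies flat on its cork mat.

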